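# Test and reset the packing conveyor's latching stop

### The arm

A 6-joint arm with a two-finger parallel gripper is mounted at the origin on the work surface. World frame = base frame: x ahead of the robot, y to its left, z up, the work surface at z = 0. Lengths are in mm, angles in rad, forces in N, time in s.
With the tool pointing down it reaches from about 350 to 875 mm from the base axis. Payload 4.2 kg.
Tool frame: the origin (TCP) lies at the very end of the fingers, on their centre line; the grasp point (between the pads) lies 19 mm behind it (arm.grip_depth is the distance from the TCP to the grasp point, in mm); z points along the fingers, x is the direction in which the jaws open and shut, and the axes are right-handed (so a half turn about z gives the same grasp; the last joint's range is limited). The gripper opens to 85 mm and grips with 20 to 120 N. Pads are 22 mm wide; open, the fingers measure 114 mm over their backs; the gripper's body (76 mm by 85 mm) begins 54 mm behind the grasp point. The pads swing forward as they close: fully open they stand 13 mm farther back than shut.
Start: joints at [1.369, 0.385, 0.008, 0, -1.194, -0.259], TCP at [277.882, 559.804, 231.312] pointing down, gripper open.
Joint ranges: [-3.14, 3.14], [-1.21, 2.06], [-1.07, 1.41], [-3.16, 2.05], [-2.99, -0.16], [-3.1, 3.1]. Speed limits (rad/s): [2.79, 2.79, 3.14, 3.14, 3.14, 3.14].

### API

Orientations are given as a unit quaternion [w, x, y, z].
In Python, from workcell import arm gives the robot as it stands. The module is installed in compiled form; this text tells all that it offers.
- The arm moves only by the tool play_rows, never from a script. Its arguments are lists of equal length, an entry for each row: "jaw": the finger opening in cm, from 0 to 8.54; "delta_pos": the shift along the tool's x, y, z in cm, a list of three; "rotation": the turn, a rotation vector about the tool's x, y, z in degrees, a list of three. In form: {"jaw": [jaw, ...], "delta_pos": [[dx, dy, dz], ...], "rotation": [[rx, ry, rz], ...]}. A call has 1 to 8 rows; each row is the pose to reach, as a shift and turn from the pose measured when the call began, along the tool's axes at that moment; what a row does not reach only later rows make up. A row lasts 1/8 s, in which the tool goes at most 62.5 mm and 10.7 degrees, less where a joint would pass 70% of its speed; a pose out of reach is approached as far as the arm can. A call with a gripper value outside its range is refused whole. The fingers move at their own pace and stop on an object; "force" is the grip in N (left out, the last holds). Time passes only in rows, so rows that repeat a pose let the fingers close. It gives the time, the measured TCP pose, the force and the opening at its end, in the units of the state.
- arm.observe(): the state, without advancing time (a new reading comes with each control period).
- arm.grab_frame(name): name is "scene" or "top"; returns a dict with "img" (400x640x3 uint8, red, green, blue), "camera_matrix" (3x3 intrinsics, pixels), "R" (3x3) and "t" (3): a world point X has camera coordinates R X + t. Camera axes: x right, y down, z forward; pixel columns grow to the right and rows downward; lengths in mm; the calibration is good to about 2 mm. A picture is of the moment at which its call begins. There is no depth.
- arm.finish_job(): hands the job in, once; it reports no verdict.
Trained networks look in the newest picture that a camera, given by its name, has taken for a name from the list of things; names that differ only in an ending like _2 or _b are one class to them, and where a whole thing is asked for, a point or a joint stands for the part that bears it (a point fixed in the world has none). Each returns a list of dicts, best first, with "score" (0 to 1); they miss things now and then, are a little off and sometimes report something else, mostly with a low value. They report only what shows in the picture. A call takes as long as a camera call. They do not tell look-alikes from the thing itself.
- arm.outline_of(name, camera): "region" (400x640 bool, what is visible of it) and "bbox" ([left, top, width, height] in pixels, round what is visible of it).
The state is a dict: "clock": time; "qpos": joint angles; "dq": joint speeds; "tau": joint torques, N m; "position": TCP position; "tool_rot": TCP orientation; "contact_force": force on the tool from outside, world axes, zero at the start; "torque": the same for the moment, N m; "opening": finger opening in mm.
Only numpy, scipy, OpenCV 4.12 (cv2) and the standard library are available. Lean on these libraries where they do the work, as an engineer would, in place of code of your own. Each camera call takes 0.05 s, during which the arm holds its last target.

### The job

Test the conveyor stop: push the big mushroom stop button straight down with your fingertips until it latches, and take your hand off so that it is seen to stay in by itself. Then reset it: push one of its lobes round clockwise (seen from above) with a fingertip until the button pops back out, and move clear so that the head springs back to its rest position. Only push the stop button, never grip or hammer it; leave the small flat run button unpressed and the other things where they stand.

Things in the scene. Friction and masses are not known exactly. Their poses are not given: they have to be found in the camera images.
- stop_box: Stop station: grey fixed box 130 x 130 x 60 mm high, a big dark grey mushroom button in the middle of its top. Origin: centre of the underside, on the table; z up is the button's axis; -x side roughly faces the robot (yaw within 0.7 rad). Head: disc of 72 mm diameter, its rounded top flat over the middle 50 mm, with two opposite sawtooth lobes in its rim, 54 mm from the axis at the tips.
- stop_top (a point): Centre of the head's flat top, on the axis, 106 mm above the table when out; moves and turns with the head (z up). Press here straight down, no turning: 2 N at first, about 7 N where it latches; a brisk first touch can jolt to 15 N before it moves. Push on to the firm stop 13.5 mm down; let go, it rises to about 10.5 mm and stays. Skirt and lobes lie 10 to 30 mm below this point.
- stop_lobe_near (a point): Middle of the flat steep face of the lobe on the head's -x side (towards the robot), 45 mm from the axis, half-way up the lobe's 20 mm height. The face spans 36 to 54 mm from the axis and looks to the head's -y; push it to +y (clockwise from above) along the arc about the axis. Latched, the lobe is about 65 to 85 mm above the table, 5 mm over the box. Axes as stop_top.
- stop_lobe_far (a point): The same point of the opposite lobe, on the head's +x side: its flat face looks to the head's +y and is pushed towards -y. Either lobe may be used.
- stop_press (a joint): How far the stop's head is pushed in, m: 0 out, about 0.0105 latched, 0.0135 at the firm stop. A spring drives it out. Less than about 9 mm is not latched and it comes back out.
- stop_twist (a joint): Turn of the stop's head clockwise from above, rad: 0 at rest, at most 0.8. A spring turns it back to 0 (2 to 4 N at a lobe). Latched, it lets go and pops out at about 0.3 rad (push on to 0.4).
- run_box: Run station: an equal grey fixed box 130 x 130 x 60 mm with one small flat round push button (32 mm diameter, top 82 mm above the table) in the middle; its place is exchanged with the stop station's at random. Origin: centre of the underside. Leave it alone.
- run_button (a joint): How far the run button is pressed, m (0 out, 0.006 in). It must not be pressed.
- substrate_bag: Brown cylindrical substrate bag, 86 mm diameter, 160 mm high, standing on the table to the left. Origin: centre of its underside. Leave it.
- collar: White plastic bag collar, ring of 48 mm diameter, 25 mm high, on the table between the stations, nearer the robot. Origin: centre of its underside. Leave it.
- spray_bottle: White bottle, 60 mm diameter, 150 mm high, standing beyond the stations. Origin: centre of its underside. Leave it.
- scraper: Hand scraper lying on the table to the right. Origin: near its middle, underside. Leave it.
Mind the look-alikes: they are no part of the job. What is shaped like the stop_box but blue or orange is not meant.

How it is judged:
By the outcome, as a careful person would: the job done as asked, in the order asked, and still so for the second after the job is handed in, with the robot touching nothing.
It also fails if it takes over 48 s, if anything falls off the work surface, if the arm or the gripper's body presses on something with over 40 N, if the wrist force passes 120 N, or if a joint passes its speed limit or range.

## Working session

There is one attempt and no reset: what is moved stays moved. The work goes in short steps, Python scripts to look and compute and a tool call to move; the robot and the scene stay as the last step left them, time stands still between calls to the robot, and variables do not carry over. Pictures are saved under pics/ and viewed, and the job is handed in when it is done.

Besides the shell and the picture viewer there is one more tool, called after "Emit:" as name(argument=value, ...), one argument or row to a line, values as JSON. play_rows: Moves the arm, as the interface text tells. Its arguments: {"type":"object","properties":{"jaw":{"type":"array"},"delta_pos":{"type":"array"},"rotation":{"type":"array"},"force":{"type":"number"}},"required":["jaw","delta_pos","rotation"]}

```bash
mkdir -p pics
python3 - <<'E'
from workcell import arm
import cv2,numpy as np,pickle
s=arm.observe();print(s)
F={}
for c in("scene","top"):
    f=arm.grab_frame(c);F[c]=f
    cv2.imwrite(f"pics/{c}0.png",f["img"][:,:,::-1])
    print(c,f["camera_matrix"].tolist(),f["R"].tolist(),f["t"].tolist())
    for n in("stop_box","stop_top","stop_lobe_near","run_box"):
        for d in arm.outline_of(n,c): print(n,d["score"],d["bbox"])
pickle.dump(F,open("f0.pkl","wb"))
E
```

```text
{'clock': 0.0, 'qpos': array([ 1.36859088e+00,  3.85541570e-01,  6.65101684e-03, -5.06841786e-04,
       -1.19399166e+00, -2.58639028e-01]), 'dq': array([ 1.80956977e-03,  1.52676639e-03, -2.99748865e-05,  1.05685035e-03,
        4.37401299e-04,  9.80310397e-04]), 'tau': array([ 8.98837834e-05, -3.92293131e+01,  1.88407570e+01,  4.18629974e+00,
       -4.60485695e-03, -1.95956915e-06]), 'position': array([277.6420326 , 559.30637417, 230.23931836]), 'tool_rot': array([-8.87559364e-04, -5.26843074e-01,  8.49961900e-01, -5.96193933e-04]), 'contact_force': array([1.00746196, 0.17665331, 0.41984945]), 'torque': array([ 0.00742335, -0.00238503, -0.00589804]), 'opening': 85.67906823926313}
scene [[381.5834493988825, 0.0, 317.3335684773937], [0.0, 381.5834493988825, 200.44552993902116], [0.0, 0.0, 1.0]] [[0.8495024479811731, 0.5271899360212287, 0.020404956062871776], [0.3777637577901537, -0.5808109279636562, -0.721077810820898], [-0.36829354348706267, 0.6202656183571114, -0.6925535564198726]] [-403.86305527811317, -101.8866815720787, 1226.8855851074013]
stop_box 0.92 [273.6, 142.1, 48.1, 49.
[... 701 characters left out ...]
.9932839745471315, 0.004639644168462822, -0.11560890800385268], [0.11554822380132365, -0.011715889039469983, -0.9932327752950835]] [2.7757104090328086, 473.838088134958, 1289.465321658926]
stop_box 0.85 [413.3, 252.2, 48.9, 48.3]
stop_box 0.82 [355.5, 213.0, 53.4, 49.5]
stop_box 0.8 [349.5, 149.6, 50.2, 54.7]
stop_top 0.95 [366.9, 159.8, 21.2, 26.4]
stop_top 0.92 [428.1, 259.8, 23.1, 33.0]
stop_top 0.64 [375.3, 224.3, 25.6, 25.6]
stop_top 0.64 [253.5, 240.9, 24.4, 30.8]
stop_lobe_near 0.84 [253.0, 242.4, 24.3, 30.7]
stop_lobe_near 0.8 [374.4, 221.5, 24.6, 32.0]
stop_lobe_near 0.73 [366.3, 157.3, 23.7, 34.5]
stop_lobe_near 0.7 [430.6, 262.9, 26.8, 29.9]
run_box 0.79 [235.7, 166.0, 47.7, 46.9]
```

View pics/scene0.png

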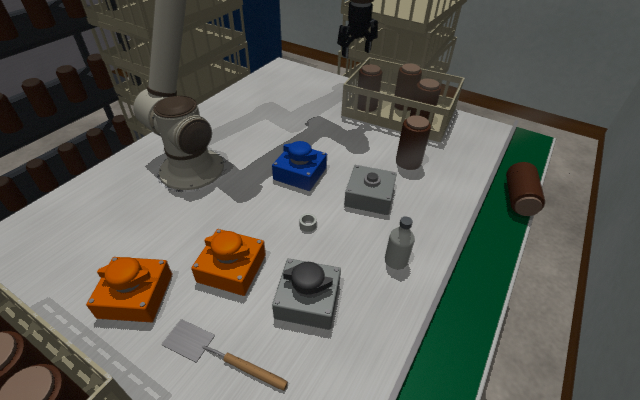

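View pics/top0.png

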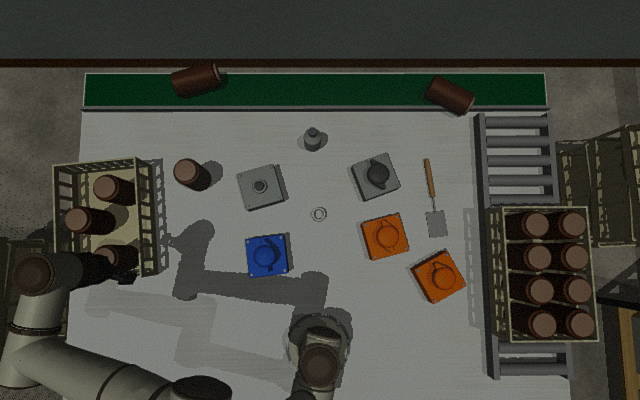

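In the scene view there are four mushroom stations: blue (300,163), orange (230,258), orange (130,287) and grey (308,290). Only the grey one, at (375,176) in the top view, fits the description. The grey box with the flat button at scene (371,185), top (261,187), is the run station. I'll check this in an enlarged crop and measure the box corners there.

Run:
```python
import cv2,pickle,numpy as np
F=pickle.load(open("f0.pkl","rb"))
a=F["scene"]["img"][245:335,260:355,::-1];b=F["top"]["img"][145:210,345:410,::-1]
a=cv2.resize(a,None,fx=4.2,fy=5.5,interpolation=cv2.INTER_CUBIC) if 0 else cv2.resize(a,None,fx=4,fy=4,interpolation=cv2.INTER_CUBIC)
b=cv2.resize(b,None,fx=6,fy=6,interpolation=cv2.INTER_CUBIC)
c=np.zeros((400,780,3),np.uint8);c[:360,:380]=a;c[:390,390:780]=b
cv2.imwrite("pics/crop0.png",np.clip(c*1.6,0,255))
```

```text
[ WARN:0@0.054] global loadsave.cpp:1063 imwrite_ Unsupported depth image for selected encoder is fallbacked to CV_8U.
```

View pics/crop0.png

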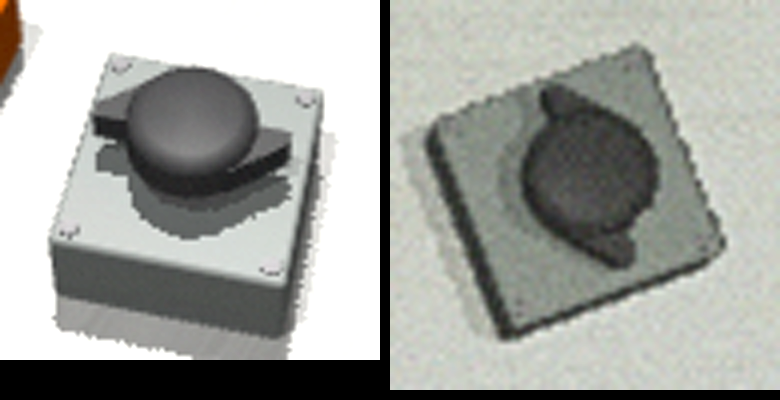

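The crop confirms it: a dark grey mushroom head with two lobes on a grey box. Next I'll fit the pose to the corners.

```bash
cat > h.py <<'E'
import numpy as np,pickle,cv2
F=pickle.load(open("f0.pkl","rb"))
def proj(f,X):
    X=np.atleast_2d(X);c=X@f["R"].T+f["t"];p=c@f["camera_matrix"].T;return p[:,:2]/p[:,2:]
def back(f,uv,z):
    d=f["R"].T@np.linalg.inv(f["camera_matrix"])@np.array([*uv,1.]);o=-f["R"].T@f["t"];return o+d*(z-o[2])/d[2]
E
python3 - <<'E'
from h import *
from scipy.optimize import least_squares
s=np.array([(108,55),(322,92),(290,282),(52,238)])/4+[260-.4,245-.4]
t=(np.array([(643,47),(722,238),(510,324),(441,122)])-[390,0])/6+[345-.4,145-.4]
for n,p in(("scene",s),("top",t)): print(n,[back(F[n],q,60).round(1).tolist() for q in p])
for u in [((192,120),"scene")]: pass
def corners(v):
    x,y,a=v;c,sn=np.cos(a),np.sin(a)
    return np.array([[x+c*i-sn*j,y+sn*i+c*j,60] for i,j in((65,65),(65,-65),(-65,-65),(-65,65))])
def fit(which):
    def r(v):
        C=corners(v);o=[]
        for n,p in(("scene",s),("top",t)):
            if n not in which: continue
            q=proj(F[n],C)
            for k in p: o.append(q[np.argmin(((q-k)**2).sum(1))]-k)
        return np.ravel(o)
    b=back(F[which[0]],(s if which[0]=="scene" else t).mean(0),60)
    m=min((least_squares(r,[b[0],b[1],a]) for a in np.arange(-.7,.8,.2)),key=lambda m:m.cost);return m
for w in(["scene"],["top"],["scene","top"]):
    m=fit(w);print(w,m.x,m.cost)
x,y,a=m.x
np.save("pose.npy",m.x)
im=[]
for n,(r0,c0,k) in(("scene",(245,260,4)),("top",(145,345,6))):
    h=90 if n=="scene" else 65;w=95 if n=="scene" else 65
    g=np.clip(cv2.resize(F[n]["img"][r0:r0+h,c0:c0+w,::-1],None,fx=k,fy=k)*1.6,0,255).astype(np.uint8)
    R=np.array([[np.cos(a),-np.sin(a),0],[np.sin(a),np.cos(a),0],[0,0,1]])
    def dr(P,col):
        q=(proj(F[n],np.array(P)@R.T+[x,y,0])-[c0-.5,r0-.5])*k
        cv2.polylines(g,[q.astype(np.int32)],True,col,1)
    dr([(65,65,60),(65,-65,60),(-65,-65,60),(-65,65,60)],(0,255,0))
    th=np.linspace(0,6.28,40)
    dr([(25*np.cos(u),25*np.sin(u),106) for u in th],(0,0,255))
    dr([(36*np.cos(u),36*np.sin(u),90) for u in th],(255,255,0))
    for sg in(1,-1): dr([(-36*sg,0,96),(-54*sg,0,96),(-54*sg,0,76),(-36*sg,0,76)],(0,255,255))
    im.append(g)
c=np.zeros((400,780,3),np.uint8);c[:360,:380]=im[0];c[:390,390:780]=im[1];cv2.imwrite("pics/fit0.png",c)
E
```

```text
scene [[491.4, -165.8, 60.0], [611.1, -120.7, 60.0], [656.5, -235.5, 60.0], [536.4, -281.4, 60.0]]
top [[652.5, -242.0, 60.0], [541.4, -283.9, 60.0], [492.7, -162.4, 60.0], [609.1, -125.4, 60.0]]
['scene'] [ 5.73550889e+02 -2.00200392e+02  3.70178189e-01] 3.3375917784204043
['top'] [ 5.74006400e+02 -2.03411836e+02  3.51334034e-01] 5.124836440860815
['scene', 'top'] [ 5.73787221e+02 -2.01294378e+02  3.64303267e-01] 9.963014993260014
```

View pics/fit0.png

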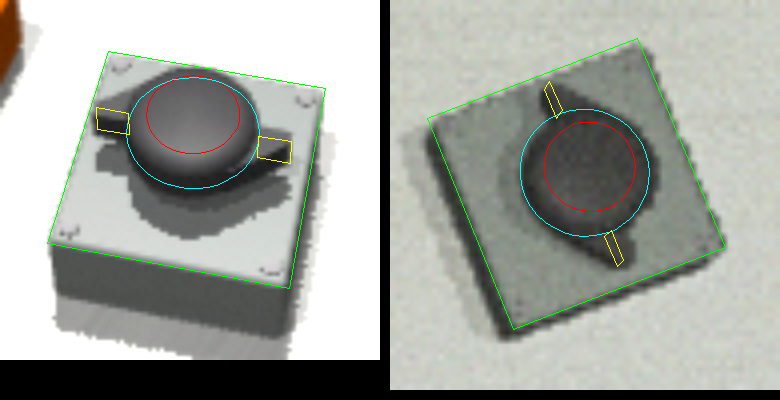

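The fit lands within about 2 mm in both cameras: axis at about (573.8, -202), yaw 0.364. I'll write a helper for the move numbers.

```bash
cat >> h.py <<'E'
from scipy.spatial.transform import Rotation as Ro
AX=np.array([573.8,-202.3]);A=0.364
def st():
    from workcell import arm
    s=arm.observe();q=s["tool_rot"];R=Ro.from_quat([q[1],q[2],q[3],q[0]])
    print("t",s["clock"].__round__(2),"pos",s["position"].round(1),"F",s["contact_force"].round(1),"open",round(s["opening"],1),"q",s["qpos"].round(2));return s,R
def target(phi):
    "tool z down, tool y along head +x turned clockwise by phi"
    a=A-phi;y=np.array([np.cos(a),np.sin(a),0]);z=np.array([0,0,-1.]);x=np.cross(y,z)
    return Ro.from_matrix(np.c_[x,y,z])
def go(s,R,P,phi):
    d=R.inv().apply(np.array(P)-s["position"])/10;r=(R.inv()*target(phi)).as_rotvec(degrees=True)
    print("d cm",d.round(2),"rot",r.round(1))
E
python3 - <<'E'
from h import *
s,R=st();go(s,R,[*AX,200],0)
E
```

```text
t 0.5 pos [277.9 559.8 231.3] F [-0.5 -0.3  0.1] open 85.0 q [ 1.37  0.38  0.01 -0.   -1.19 -0.26]
d cm [ 55.1  -60.39   3.13] rot [ -0.   -0.  132.7]
```

Emit:
play_rows(
  jaw=[0, 0, 0, 0, 0, 0, 0, 0],
  delta_pos=[
    [4, -4.4, 0],
    [8, -8.8, 0],
    [12, -13.2, 0],
    [16, -17.5, 0],
    [20, -22, 0],
    [24, -26.4, 0],
    [28, -30.8, 0],
    [32, -35, 0],
  ],
  rotation=[
    [0, 0, 10],
    [0, 0, 20],
    [0, 0, 30],
    [0, 0, 40],
    [0, 0, 50],
    [0, 0, 60],
    [0, 0, 70],
    [0, 0, 80],
  ],
  force=20,
)

```text
clock: 1.5
position: [449.6, 115.7, 231.8]
tool_rot: [0.0, 0.145, 0.989, 0.0]
contact_force: [0.8, 0.7, 0.4]
opening: 0.3
```

Run:
```python
from h import *
s,R=st();go(s,R,[*AX,150],0)
```

```text
t 1.5 pos [449.6 115.7 231.8] F [0.8 0.7 0.4] open 0.3 q [ 0.6   0.11 -0.37  0.   -1.09 -0.9 ]
d cm [-21.04 -26.89   8.17] rot [ 0.1  0.  52.4]
```

Emit:
play_rows(
  jaw=[0, 0, 0, 0, 0, 0, 0, 0],
  delta_pos=[
    [-3, -4, 0],
    [-6.5, -8, 0],
    [-10, -12.5, 1],
    [-13.5, -17, 3],
    [-17, -21.5, 5],
    [-20, -25.5, 7],
    [-21, -26.9, 8.2],
    [-21, -26.9, 8.2],
  ],
  rotation=[
    [0, 0, 8],
    [0, 0, 16],
    [0, 0, 24],
    [0, 0, 32],
    [0, 0, 40],
    [0, 0, 48],
    [0.1, 0, 52.4],
    [0.1, 0, 52.4],
  ],
)

```text
clock: 2.5
position: [572.8, -203.4, 148.1]
tool_rot: [-0.001, 0.568, 0.823, -0.001]
contact_force: [0.1, 0.1, 0.6]
opening: -0.4
```

Run:
```python
from h import *
from workcell import arm
s,R=st();go(s,R,[*AX,112],0)
a=arm.grab_frame("scene")["img"][160:340,200:400,::-1];b=arm.grab_frame("top")["img"][110:240,320:450,::-1]
c=np.zeros((400,800,3),np.uint8);c[:360,:400]=cv2.resize(a,(400,360));c[:390,405:795]=cv2.resize(b,(390,390))
cv2.imwrite("pics/app.png",c)
```

```text
t 2.5 pos [ 572.8 -203.4  148.1] F [0.1 0.1 0.6] open -0.4 q [-0.07  0.43 -0.15  0.   -1.   -1.13]
d cm [0.07 0.14 3.61] rot [-0.2 -0.  -0.1]
```

View pics/app.png

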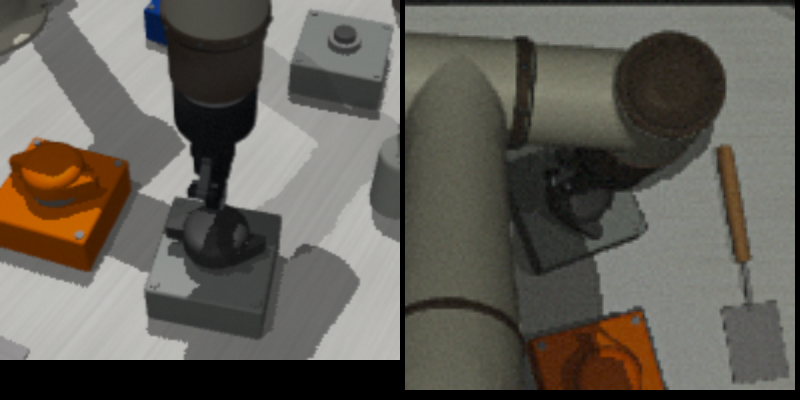

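The shut fingertips stand over the head's centre, at about (215,205) in the left half. I'll go down fast to about 5 mm above the head, then slowly.

Emit:
play_rows(
  jaw=[0, 0, 0, 0, 0, 0],
  delta_pos=[
    [0.07, 0.14, 1],
    [0.07, 0.14, 2],
    [0.07, 0.14, 3],
    [0.07, 0.14, 3.5],
    [0.07, 0.14, 3.7],
    [0.07, 0.14, 3.7],
  ],
  rotation=[
    [0, 0, 0],
    [0, 0, 0],
    [0, 0, 0],
    [0, 0, 0],
    [0, 0, 0],
    [0, 0, 0],
  ],
)

```text
clock: 3.35
position: [574.6, -201.0, 113.0]
tool_rot: [0.0, 0.567, 0.824, -0.0]
contact_force: [0.1, 0.8, 0.7]
opening: 0.4
```

Run:
```python
from h import *
s,R=st();go(s,R,[*AX,92.5],0);s,R=st();go(s,R,[*AX,92.5],0)
```

```text
t 3.35 pos [ 574.6 -201.   113. ] F [0.1 0.8 0.7] open 0.4 q [-0.07  0.46 -0.19  0.   -0.92 -1.14]
d cm [-0.09 -0.12  2.05] rot [-0.   0.   0.1]
t 3.35 pos [ 574.6 -201.   113. ] F [0.1 0.8 0.7] open 0.4 q [-0.07  0.46 -0.19  0.   -0.92 -1.14]
d cm [-0.09 -0.12  2.05] rot [-0.   0.   0.1]
```

Emit:
play_rows(
  jaw=[0, 0, 0, 0, 0, 0, 0, 0],
  delta_pos=[
    [-0.05, -0.05, 0.3],
    [-0.05, -0.05, 0.45],
    [-0.05, -0.05, 0.55],
    [-0.05, -0.05, 0.65],
    [-0.05, -0.05, 0.75],
    [-0.05, -0.05, 0.85],
    [-0.05, -0.05, 0.95],
    [-0.05, -0.05, 1.05],
  ],
  rotation=[
    [0, 0, 0],
    [0, 0, 0],
    [0, 0, 0],
    [0, 0, 0],
    [0, 0, 0],
    [0, 0, 0],
    [0, 0, 0],
    [0, 0, 0],
  ],
)

```text
clock: 4.35
position: [574.4, -201.8, 103.7]
tool_rot: [0.001, 0.567, 0.824, -0.0]
contact_force: [-3.2, 0.1, 7.6]
opening: 0.1
```

Emit:
play_rows(
  jaw=[0, 0, 0, 0, 0, 0, 0, 0],
  delta_pos=[
    [0, 0, 0.15],
    [0, 0, 0.3],
    [0, 0, 0.45],
    [0, 0, 0.6],
    [0, 0, 0.75],
    [0, 0, 0.9],
    [0, 0, 1.0],
    [0, 0, 1.1],
  ],
  rotation=[
    [0, 0, 0],
    [0, 0, 0],
    [0, 0, 0],
    [0, 0, 0],
    [0, 0, 0],
    [0, 0, 0],
    [0, 0, 0],
    [0, 0, 0],
  ],
)

```text
clock: 5.35
position: [574.7, -201.9, 92.9]
tool_rot: [0.001, 0.567, 0.824, -0.0]
contact_force: [-1.9, 1.0, 4.8]
opening: -0.1
```

Emit:
play_rows(
  jaw=[0, 0, 0, 0],
  delta_pos=[
    [0, 0, 0.05],
    [0, 0, 0.1],
    [0, 0, 0.15],
    [0, 0, 0.15],
  ],
  rotation=[
    [0, 0, 0],
    [0, 0, 0],
    [0, 0, 0],
    [0, 0, 0],
  ],
)

```text
clock: 5.85
position: [574.9, -202.0, 92.5]
tool_rot: [0.001, 0.566, 0.824, -0.0]
contact_force: [-2.4, 1.4, 9.6]
opening: -0.2
```

Emit:
play_rows(
  jaw=[0, 0, 0, 0],
  delta_pos=[
    [0, 0, 0.05],
    [0, 0, 0.1],
    [0, 0, 0.15],
    [0, 0, 0.15],
  ],
  rotation=[
    [0, 0, 0],
    [0, 0, 0],
    [0, 0, 0],
    [0, 0, 0],
  ],
)

```text
clock: 6.35
position: [575.0, -202.0, 92.5]
tool_rot: [0.002, 0.566, 0.824, -0.001]
contact_force: [-3.0, 1.6, 11.9]
opening: -0.4
```

The tip has stalled at 92.5 mm with the force rising, so it's on the firm stop. I'll lift straight off.

Emit:
play_rows(
  jaw=[0, 0, 0, 0, 0, 0, 0, 0],
  delta_pos=[
    [0, 0, -0.2],
    [0, 0, -0.5],
    [0, 0, -1],
    [0, 0, -2],
    [0, 0, -3.5],
    [0, 0, -4.5],
    [0, 0, -5],
    [0, 0, -5],
  ],
  rotation=[
    [0, 0, 0],
    [0, 0, 0],
    [0, 0, 0],
    [0, 0, 0],
    [0, 0, 0],
    [0, 0, 0],
    [0, 0, 0],
    [0, 0, 0],
  ],
)

```text
clock: 7.35
position: [575.0, -201.9, 143.0]
tool_rot: [0.002, 0.566, 0.824, -0.0]
contact_force: [0.1, -0.8, -0.3]
opening: -0.2
```

```bash
cat > ov.py <<'E'
from h import *
from workcell import arm
import sys
s,R=st();f=arm.grab_frame("scene");x,y=AX;a=A
out=[]
for dz in (0,10.5):
    g=np.clip(cv2.resize(f["img"][245:335,260:355,::-1].copy(),None,fx=4,fy=4)*1.8,0,255).astype(np.uint8)
    Rm=np.array([[np.cos(a),-np.sin(a),0],[np.sin(a),np.cos(a),0],[0,0,1]])
    def dr(P,col):
        q=(proj(f,np.array(P)@Rm.T+[x,y,0])-[259.5,244.5])*4;cv2.polylines(g,[q.astype(np.int32)],True,col,1)
    for sg in(1,-1): dr([(-36*sg,0,96-dz),(-54*sg,0,96-dz),(-54*sg,0,76-dz),(-36*sg,0,76-dz)],(0,255,255))
    th=np.linspace(0,6.28,40);dr([(36*np.cos(u),36*np.sin(u),90-dz) for u in th],(255,255,0))
    out.append(g)
cv2.imwrite(f"pics/{sys.argv[1]}.png",np.hstack(out))
E
python3 ov.py latched
```

```text
t 7.35 pos [ 575.  -201.9  143. ] F [ 0.1 -0.8 -0.3] open -0.2 q [-0.07  0.43 -0.16  0.   -0.98 -1.13]
```

View pics/latched.png

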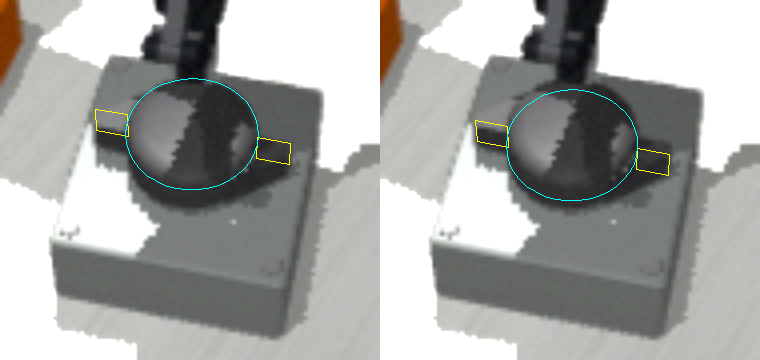

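The head is down, matching the latched overlay on the right, and it stays in with the hand off. Next, the moves to stand in front of the near lobe's face.

```bash
cat >> h.py <<'E'
def pt(r,t,phi,z):
    a=A-phi;c,s=np.cos(a),np.sin(a);return [AX[0]-c*r+s*t,AX[1]-s*r-c*t,z]
E
python3 - <<'E'
from h import *
s,R=st();go(s,R,pt(50,28,0,120),0);go(s,R,pt(50,28,0,69),0);print(pt(50,28,0,69))
E
```

```text
t 7.4 pos [ 574.7 -201.8  142.5] F [ 0.2  0.5 -0.5] open -0.3 q [-0.07  0.43 -0.16  0.   -0.98 -1.13]
d cm [-2.79 -5.11  2.25] rot [0.  0.2 0.2]
d cm [-2.77 -5.12  7.35] rot [0.  0.2 0.2]
[np.float64(537.0444076202195), np.float64(-246.26619643329894), 69]
```

Emit:
play_rows(
  jaw=[0, 0, 0, 0, 0, 0, 0, 0],
  delta_pos=[
    [-1.4, -2.5, 0],
    [-2.8, -5.1, 0],
    [-2.8, -5.1, 1],
    [-2.8, -5.1, 3],
    [-2.8, -5.1, 5],
    [-2.8, -5.1, 6.5],
    [-2.8, -5.1, 7.3],
    [-2.8, -5.1, 7.3],
  ],
  rotation=[
    [0, 0, 0],
    [0, 0, 0],
    [0, 0, 0],
    [0, 0, 0],
    [0, 0, 0],
    [0, 0, 0],
    [0, 0, 0],
    [0, 0, 0],
  ],
)

```text
clock: 8.4
position: [537.3, -246.2, 68.9]
tool_rot: [0.001, 0.566, 0.824, -0.001]
contact_force: [-1.0, 0.0, 0.9]
opening: 0.2
```

```bash
python3 ov.py pre
python3 - <<'E'
from h import *
s,R=st()
for t,p in((24,0),(20,0),(16,0),(14,0),(14,.1),(14,.2),(14,.3),(14,.4)): print(t,p);go(s,R,pt(50,t,p,69),p)
E
```

```text
t 8.4 pos [ 537.3 -246.2   68.9] F [-1.   0.   0.9] open 0.2 q [-0.15  0.49 -0.28  0.   -0.8  -1.05]
t 8.45 pos [ 537.7 -246.4   69.6] F [ 0.6  0.1 -0.2] open 0.1 q [-0.15  0.49 -0.28  0.   -0.8  -1.05]
24 0
d cm [ 0.44 -0.05  0.06] rot [0.1 0.2 0.2]
20 0
d cm [ 0.84 -0.05  0.06] rot [0.1 0.2 0.2]
16 0
d cm [ 1.24 -0.05  0.06] rot [0.1 0.2 0.2]
14 0
d cm [ 1.44 -0.05  0.06] rot [0.1 0.2 0.2]
14 0.1
d cm [ 1.94 -0.16  0.06] rot [0.1 0.2 5.9]
14 0.2
d cm [ 2.46 -0.22  0.05] rot [ 0.1  0.2 11.7]
14 0.3
d cm [ 2.98 -0.23  0.05] rot [ 0.1  0.2 17.4]
14 0.4
d cm [ 3.5  -0.19  0.05] rot [ 0.1  0.2 23.1]
```

View pics/pre.png

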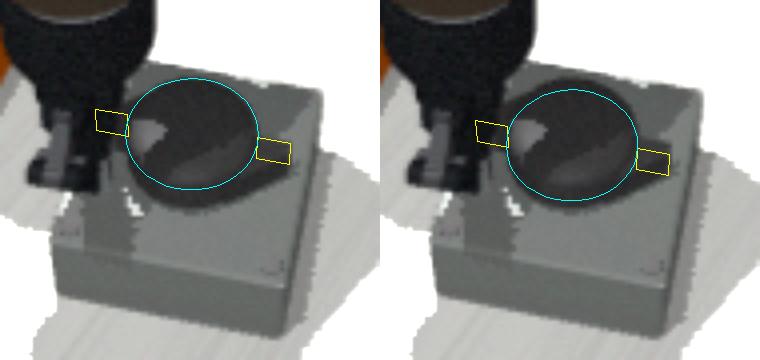

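The fingertip, at about (80,165) in the crop, stands in front of the near lobe's face and the head is still latched. Pushing along the arc.

Emit:
play_rows(
  jaw=[0, 0, 0, 0, 0, 0, 0, 0],
  delta_pos=[
    [0.4, -0.05, 0],
    [0.8, -0.05, 0],
    [1.1, -0.05, 0],
    [1.45, -0.05, 0],
    [1.7, -0.1, 0],
    [1.95, -0.15, 0],
    [2.2, -0.2, 0],
    [2.45, -0.2, 0],
  ],
  rotation=[
    [0, 0, 0],
    [0, 0, 0],
    [0, 0, 0],
    [0, 0, 0],
    [0, 0, 3],
    [0, 0, 6],
    [0, 0, 9],
    [0, 0, 12],
  ],
)

```text
clock: 9.45
position: [526.6, -224.9, 70.0]
tool_rot: [0.002, 0.65, 0.76, -0.001]
contact_force: [-1.6, -3.7, 2.1]
opening: 0.1
```

Run:
```python
from h import *
s,R=st()
for t,p in((14,.25),(14,.3),(14,.35),(14,.4),(14,.45),(14,.5)): print(t,p);go(s,R,pt(50,t,p,69),p)
```

```text
t 9.45 pos [ 526.6 -224.9   70. ] F [-1.6 -3.7  2.1] open 0.1 q [-0.12  0.46 -0.33  0.   -0.78 -1.3 ]
14 0.25
d cm [ 0.31 -0.04  0.09] rot [0.1 0.2 2.4]
14 0.3
d cm [ 0.56 -0.09  0.09] rot [0.1 0.2 5.3]
14 0.35
d cm [ 0.82 -0.13  0.09] rot [0.1 0.2 8.2]
14 0.4
d cm [ 1.08 -0.16  0.09] rot [ 0.1  0.2 11. ]
14 0.45
d cm [ 1.34 -0.17  0.09] rot [ 0.1  0.2 13.9]
14 0.5
d cm [ 1.6  -0.18  0.09] rot [ 0.1  0.2 16.7]
```

In contact, with about 4 N against the push. I'll push on to about 0.45 rad.

Emit:
play_rows(
  jaw=[0, 0, 0, 0, 0, 0, 0],
  delta_pos=[
    [0.3, -0.05, 0],
    [0.55, -0.1, 0],
    [0.8, -0.1, 0],
    [1.1, -0.15, 0],
    [1.35, -0.15, 0],
    [1.5, -0.2, 0],
    [1.5, -0.2, 0],
  ],
  rotation=[
    [0, 0, 2.5],
    [0, 0, 5],
    [0, 0, 8],
    [0, 0, 11],
    [0, 0, 14],
    [0, 0, 15.5],
    [0, 0, 15.5],
  ],
)

```text
clock: 10.32
position: [522.4, -210.6, 70.3]
tool_rot: [0.002, 0.746, 0.666, -0.001]
contact_force: [0.2, -3.3, 2.4]
opening: 0.1
```

```bash
python3 ov.py twist
python3 - <<'E'
from h import *
s,R=st()
for t,p in((20,.47),(20,.3),(20,.15),(22,0),(30,0)): print(t,p);go(s,R,pt(52,t,p,69),p)
E
```

```text
t 10.32 pos [ 522.4 -210.6   70.3] F [ 0.2 -3.3  2.4] open 0.1 q [-0.09  0.45 -0.35  0.01 -0.77 -1.6 ]
t 10.38 pos [ 522.4 -210.6   70.2] F [-0.7 -2.9  2.9] open 0.1 q [-0.09  0.45 -0.35  0.01 -0.77 -1.59]
20 0.47
d cm [-0.64 -0.17  0.12] rot [ 0.1  0.2 -0.4]
20 0.3
d cm [-1.48  0.25  0.13] rot [  0.1   0.2 -10.2]
20 0.15
d cm [-2.16  0.73  0.13] rot [  0.1   0.2 -18.8]
22 0
d cm [-2.94  1.41  0.13] rot [  0.1   0.2 -27.4]
30 0
d cm [-3.65  1.78  0.14] rot [  0.1   0.2 -27.4]
```

View pics/twist.png

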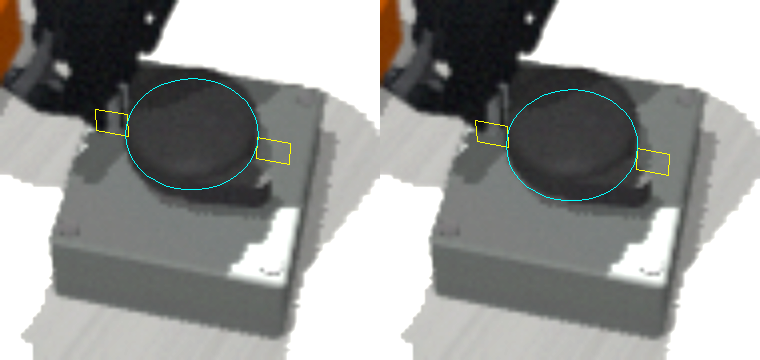

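The head has turned and looks popped out. I'll retreat back along the arc, then go up and clear.

Emit:
play_rows(
  jaw=[0, 0, 0, 0, 0, 0, 0, 0],
  delta_pos=[
    [-0.65, -0.15, 0],
    [-1.05, 0.05, 0],
    [-1.5, 0.25, 0],
    [-1.85, 0.45, 0],
    [-2.2, 0.7, 0],
    [-2.9, 1.4, 0],
    [-3.65, 1.75, 0],
    [-3.65, 1.75, 0],
  ],
  rotation=[
    [0, 0, 0],
    [0, 0, -5],
    [0, 0, -10],
    [0, 0, -15],
    [0, 0, -19],
    [0, 0, -27.4],
    [0, 0, -27.4],
    [0, 0, -27.4],
  ],
)

```text
clock: 11.38
position: [535.4, -249.1, 69.9]
tool_rot: [0.001, 0.568, 0.823, -0.001]
contact_force: [-0.2, 0.5, -0.3]
opening: 0.2
```

Run:
```python
from h import *
s,R=st();go(s,R,pt(52,32,0,69),0);go(s,R,pt(52,80,0,180),0)
```

```text
t 11.38 pos [ 535.4 -249.1   69.9] F [-0.2  0.5 -0.3] open 0.2 q [-0.16  0.49 -0.28  0.   -0.8  -1.05]
d cm [-0.2   0.06  0.09] rot [ 0.   0.2 -0.1]
d cm [ -5.04   0.07 -10.99] rot [ 0.   0.2 -0.1]
```

Emit:
play_rows(
  jaw=[0, 0, 0, 0, 0, 0, 0, 0],
  delta_pos=[
    [-0.3, 0, -2],
    [-0.3, 0, -5],
    [-0.3, 0, -9],
    [-0.3, -2, -14],
    [-0.3, -5, -18],
    [-0.3, -8, -20],
    [-0.3, -10, -20],
    [-0.3, -10, -20],
  ],
  rotation=[
    [0, 0, 0],
    [0, 0, 0],
    [0, 0, 0],
    [0, 0, 0],
    [0, 0, 0],
    [0, 0, 0],
    [0, 0, 0],
    [0, 0, 0],
  ],
)

```text
clock: 12.38
position: [441.1, -286.4, 268.9]
tool_rot: [0.001, 0.569, 0.822, -0.001]
contact_force: [0.2, 0.7, -0.3]
opening: -0.0
```

```bash
python3 ov.py end
python3 - <<'E'
from workcell import arm
import cv2,numpy as np
a=arm.grab_frame("scene")["img"][:,:,::-1];cv2.imwrite("pics/endscene.png",a)
E
```

```text
t 12.38 pos [ 441.1 -286.4  268.9] F [ 0.2  0.7 -0.3] open -0.0 q [-0.27  0.19 -0.17  0.   -1.21 -0.95]
```

View pics/end.png

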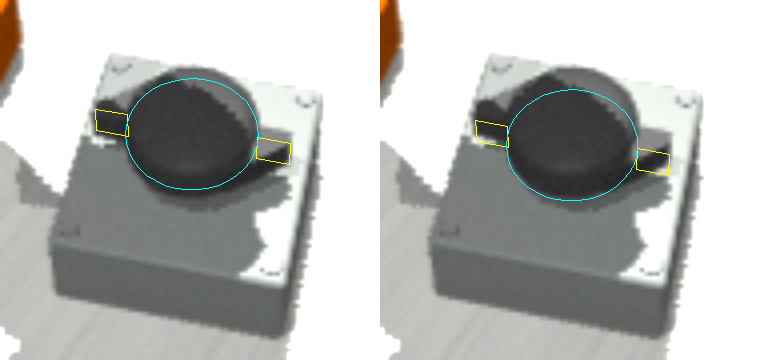

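View pics/endscene.png

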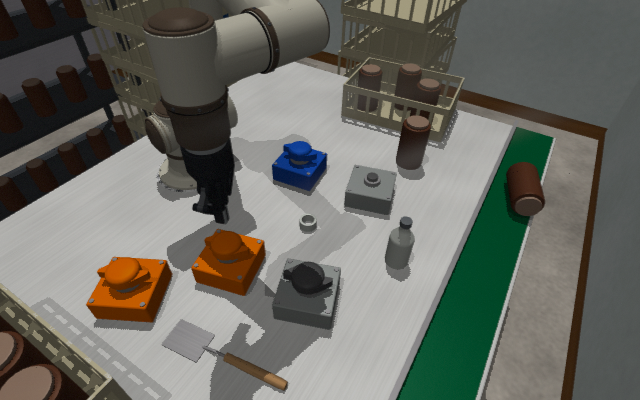

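The head is out and back at rest: the left "out" overlay matches, as in the first picture. Everything else stands where it was, and the arm is clear.

```bash
python3 -c "
from workcell import arm
print(arm.finish_job())"
```

```text
the job is handed in; nothing more can be done
None
```

The stop button was tested and reset as asked, in order, and I handed the job in at about 12.4 s of robot time.

- **Press:** I pushed the dark grey stop button straight down with shut fingertips. It reached the firm stop with the TCP at 92.5 mm, where the force reading rose to about 12 N with no further travel. With the hand off, the picture showed the head staying down about 10.5 mm.
- **Reset:** I pushed the near lobe clockwise to about 0.47 rad, at 3 to 4 N. The button popped out, and I backed off along the arc and lifted clear.
- **Last checks:** The final picture shows the head out and back at its rest angle. The run button, look-alikes and loose things look unmoved, and the contact force is about zero.
- **Disagreement:** The two cameras put the stop's axis about 3 mm apart in y, so I used a value between them. It did not affect the contacts.

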